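# Empty the tipping offcut tray at a picture framer's bench

### The job

The tipping tray on the framing bench is full of moulding offcuts, but a brush has been left among them: first lay the brush gently in the blue tool tub. Then take the tray by its green grip board, tip it to about 40 degrees (never beyond 50) and hold it there until all three offcuts have slid into the cardboard bin and a good second more; lower the tray gently until it lies level again, and let go. Leave the other loose things on the bench where they are.

Things in the scene. Friction and masses are not known exactly. Their poses are not given: they have to be found in the camera images.
- stand: Fixed wooden stand of the tipping tray. Origin on the table, under the middle of the tray's hinge line (which is 104 above the table); x points from the hinge (bin side) to the grip board at the far end, y along the hinge line, z up. Stand and tray reach from x=0 to 260 and are 270 wide.
- tray (a joint): Tilt of the tray, rad: 0 = level, grows as the grip board end is raised (0.70 = 40 degrees; end stop 1.1). Let go while raised, it falls. Tray 262 by 270, 0.6 kg, white slippery floor with its top 8 above the hinge line (112 above the table); wooden side walls and end wall 40 high above the floor; no wall on the hinge side, where offcuts slide out.
- tray_grip (a point): Middle of the top edge of the tray's green grip board, turning with it; level: at x=253, z=197 in the stand's frame. Flat upright board, 14 thick (x), 130 wide (y), standing 41 clear above the end wall, top 81 above the tray floor. Site axes: z up along the board, x through its thickness, y along it. Pinch it across its thickness from above.
- tray_hinge (a point): Middle of the hinge line, 104 above the table, fixed to the stand; its y axis runs along the hinge line.
- brush: Flat brush, 180 long, 20 thick, 80 g, lying across the tray floor between offcuts and grip board. Origin at mid-length on its underside; x along the brush towards the bristles, z up. Round wooden handle, diameter 19, from x=-90 to 0, axis 10 above the underside; steel ferrule 42 wide from x=-5 to 35; grey bristles to x=90. Centre of mass near x=-18.
- tub: Blue plastic tool tub, open, empty, fixed, 230 (x) by 140 (y), 70 high, walls and floor 5. Origin at the centre of its underside; x along its long side. It stands to the left or to the right of the tray; a red tin stands on the other side.
- bin_edge (a point): Middle of the top of the rim, on the tray's side, of the open cardboard offcut bin, which stands fixed in front of the tray under its hinge lip: 170 (x) by 300 (y), 90 high, walls and floor 6. x points to the tray, z up; the bin reaches from x=-170 to 0 and its underside is at z=-90.
- offcut0: Offcut of picture-frame moulding (dark wood with a gilt strip), 100 long (x), 32 wide, 24 high, 80 g, lying in the tray near the hinge side with its length roughly along the tray's x. Origin at the centre of its underside.
- offcut1: Offcut of picture-frame moulding (mid-brown wood with a white strip), 90 long (x), 32 wide, 24 high, 80 g, lying in the tray near the hinge side with its length roughly along the tray's x. Origin at the centre of its underside.
- offcut2: Offcut of picture-frame moulding (grey with a silver strip), 80 long (x), 32 wide, 24 high, 80 g, lying in the tray near the hinge side with its length roughly along the tray's x. Origin at the centre of its underside.
- tin: Red open tin with tape rolls in it, fixed, 210 by 140, 70 high; not used. Origin at the centre of its underside.
- cleaner: White and blue cleaner bottle, loose, diameter 60, 210 high; leave alone. Origin under its centre.
- glue: Yellow glue bottle, loose, diameter 56, 150 high; leave alone. Origin under its centre.
- taperoll: Orange roll of tape lying flat, loose, diameter 100, 25 high; leave alone. Origin under its centre.
- measure: Yellow tape measure, loose, 70 by 60, 40 high; leave alone. Origin under its centre.
- sandblock: Cork sanding block, loose, 110 by 65, 30 high; leave alone. Origin under its centre.
Mind the look-alikes: they are no part of the job. What is shaped like the offcut0 but purple is not meant.

How it is judged:
By the outcome, as a careful person would: the job done as asked, in the order asked, and still so for the second after the job is handed in, with the robot touching nothing.
It also fails if it takes over 67 s, if anything falls off the work surface, if the arm or the gripper's body presses on something with over 40 N, if the wrist force passes 120 N, or if a joint passes its speed limit or range.

### The arm

A 6-joint arm with a two-finger parallel gripper is mounted at the origin on the work surface. World frame = base frame: x ahead of the robot, y to its left, z up, the work surface at z = 0. Lengths are in m, angles in rad, forces in N, time in s.
With the tool pointing down it reaches from about 0.25 to 0.725 m from the base axis. Payload 4 kg.
Tool frame: the origin (TCP) lies on the centre line of the jaws, within the pads' length; the fingertips stand 25 mm ahead of it and the grasp point (between the pads) lies 6 mm ahead of it; z points along the fingers, x is the direction in which the jaws open and shut, and the axes are right-handed (so a half turn about z gives the same grasp; the last joint's range is limited). The gripper opens to 85 mm and grips with 20 to 120 N. Pads are 22 mm wide; open, the fingers measure 114 mm over their backs; the gripper's body (76 mm by 85 mm) begins 54 mm behind the grasp point. The pads swing forward as they close: fully open they stand 13 mm farther back than shut.
Start: joints at [1.148, 0.241, 0.005, 1.335, 0, 1.571], TCP at [0.205, 0.456, 0.256] pointing down, gripper open.
Joint ranges: [-2.72, 2.72], [-1.05, 1.87], [-1.09, 1.28], [-1.99, 2.15], [-1.42, 1.44], [-3.14, 3.14]. Speed limits (rad/s): [2.79, 2.79, 3.14, 3.14, 3.14, 3.14].

### API

Orientations are given as a unit quaternion [x, y, z, w].
In Python, from workcell import bot, imaging, order gives the robot as it stands.
- The arm moves only by the tool carry_out, never from a script. Its argument "moves" is a list of rows, each a list of 5 numbers: the shift along the tool's x, y, z scaled (see below), then the turn about the tool's z scaled (see below), then the opening, from -1 (shut) to 1 (fully open). In form: [[tx, ty, tz, roll, hand], ...]. A call has 1 to 20 rows; each row is the pose to reach, as a shift and turn from the pose commanded when the call began, along the tool's axes at that moment; what a row does not reach only later rows make up. The controller multiplies each number of a shift by 0.1 m and each number of a turn by 90 degrees. A row lasts 1/10 s, in which the tool goes at most 50 mm and 8.59 degrees, less where a joint would pass 70% of its speed; a pose out of reach is approached as far as the arm can. A call with a number of a shift or a turn outside -1 to 1 is refused whole. A call with a gripper value outside its range is refused whole. The fingers move at their own pace and stop on an object; the grip force is fixed at half the most. Time passes only in rows, so rows that repeat a pose let the fingers close. It gives the time, the measured TCP pose, the force and the opening at its end, in the units of the state.
- bot.get_obs(): the state, without advancing time (a new reading comes with each control period).
- imaging.camera(name): name is "side" or "top"; returns the picture (420x560x3 uint8, red, green, blue); there is no depth.
- imaging.camera_model(name): a dict with "fovy" (degrees; the focal length in pixels is half the picture's height over the tangent of half this angle, whatever the lens; pixels are square), "cx", "cy" (the principal point, pixels), "eye" and "rotation" of the camera in the world. Camera axes: x right, y up, looking along -z (the intrinsics and any distortion apply to the point x, -y, -z); pixel columns grow to the right and rows downward; lengths in m; the calibration is good to about 2 mm. A picture is of the moment at which its call begins. camera_model takes no time and is no camera call.
- order.job_done(): hands the job in, once; it reports no verdict.
The state is a dict: "clock": time; "joint_pos": joint angles; "joint_vel": joint speeds; "tau": joint torques, N m; "eef_pos": TCP position; "tool_rot": TCP orientation; "ft_force": force on the tool from outside, world axes, zero at the start; "ft_torque": the same for the moment, N m; "grip_width": finger opening in m.
Only numpy, scipy, OpenCV 4.12 (cv2) and the standard library are available. Lean on these libraries where they do the work, as an engineer would, in place of code of your own. Each camera call takes 0.05 s, during which the arm holds its last target.

## Working session

There is one attempt and no reset: what is moved stays moved. The work goes in short steps, Python scripts to look and compute and a tool call to move; the robot and the scene stay as the last step left them, time stands still between calls to the robot, and variables do not carry over. Pictures are saved under pics/ and viewed, and the job is handed in when it is done.

Besides the shell and the picture viewer there is one more tool, called after ">>>" in YAML: its name, and indented under it one key for each argument. carry_out: Moves the arm, as the interface text tells. Its arguments: {"type":"object","properties":{"moves":{"type":"array","items":{"type":"array","items":{"type":"number","minimum":-1,"maximum":1}}}},"required":["moves"]}

```bash
ls; mkdir -p pics
python3 - <<'E'
from workcell import bot, imaging, order
import cv2
print(bot.get_obs())
for n in("side","top"):
    im=imaging.camera(n); cv2.imwrite(f"pics/{n}0.png",im[:,:,::-1]); print(n,imaging.camera_model(n))
E
```

```text
pics
{'clock': 0.0, 'joint_pos': array([ 1.14799739e+00,  2.41414334e-01,  3.68044229e-03,  1.33518953e+00,
       -2.16694077e-06,  1.57080499e+00]), 'joint_vel': array([-0.00112126, -0.00048832,  0.00101181, -0.0005529 ,  0.00064605,
       -0.00012668]), 'tau': array([ 8.38149663e-04, -3.72317362e+01,  2.52408957e+01,  1.70253601e-02,
       -7.26198391e-05, -2.00897688e-05]), 'eef_pos': array([0.20491308, 0.45542784, 0.25539552]), 'tool_rot': array([ 8.39738301e-01,  5.42990290e-01, -8.92506849e-04,  5.78412618e-04]), 'ft_force': array([0.63102839, 0.9340368 , 0.37536385]), 'ft_torque': array([-0.00035515, -0.03492154,  0.01558694]), 'grip_width': 0.08561241967406079}
side {'fovy': 42.18187010661579, 'cx': 271.849951884147, 'cy': 211.23055250890303, 'eye': array([-0.05716161,  1.24202595,  1.10644111]), 'rotation': array([-0.10116356,  0.45734877,  0.86416144, -0.18391041])}
top {'fovy': 47.56390826059932, 'cx': 271.0861799364207, 'cy': 209.47062700290368, 'eye': array([ 0.45402509, -0.02569722,  1.63100714]), 'rotation': array([ 0.0146376 , -0.01370245, -0.69817975,  0.71564168])}
```

View pics/side0.png

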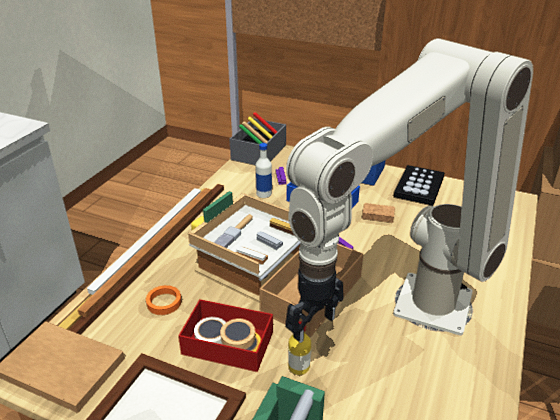

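View pics/top0.png

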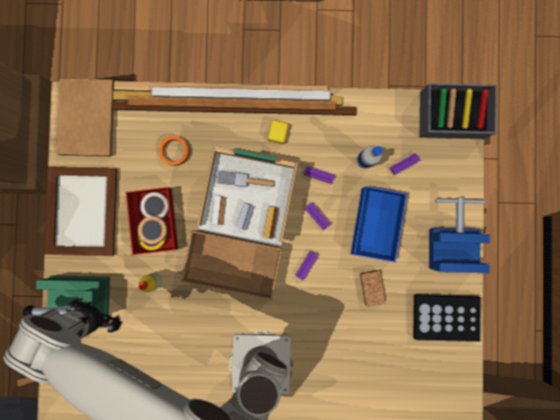

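```bash
cat > h.py <<'E'
import numpy as np, cv2
from scipy.spatial.transform import Rotation as R
from workcell import bot, imaging, order
def K(n):
    m=imaging.camera_model(n); f=210/np.tan(np.radians(m["fovy"])/2)
    return m,f,R.from_quat(m["rotation"]).as_matrix(),np.array(m["eye"])
def ray(n,u,v):
    m,f,Rm,e=K(n); d=Rm@np.array([(u-m["cx"])/f,-(v-m["cy"])/f,-1]); return e,d
def plane(n,u,v,z):
    e,d=ray(n,u,v); return e+d*(z-e[2])/d[2]
def proj(n,p):
    m,f,Rm,e=K(n); c=Rm.T@(np.array(p)-e); return m["cx"]+f*c[0]/-c[2], m["cy"]+f*-c[1]/-c[2]
def tri(a,b):
    (e1,d1),(e2,d2)=ray("top",*a),ray("side",*b)
    s=np.linalg.lstsq(np.c_[d1,-d2],e2-e1,rcond=None)[0]; p,q=e1+s[0]*d1,e2+s[1]*d2
    return (p+q)/2,np.linalg.norm(p-q)
E
python3 - <<'E'
from h import *
print(imaging.camera_model("top").keys())
t=cv2.imread("pics/top0.png"); s=cv2.imread("pics/side0.png")
cv2.imwrite("pics/c1.png",cv2.resize(t[140:305,175:325],None,fx=4,fy=4,interpolation=cv2.INTER_CUBIC)[:600])
cv2.imwrite("pics/c2.png",cv2.resize(s[180:330,180:370],None,fx=4,fy=4,interpolation=cv2.INTER_CUBIC))
print(proj("top",bot.get_obs()["eef_pos"]),proj("side",bot.get_obs()["eef_pos"]),proj("top",[0,0,0]),proj("side",[0,0,0]))
E
```

```text
dict_keys(['fovy', 'cx', 'cy', 'eye', 'rotation'])
(np.float64(101.43100899595476), np.float64(311.41226835630926)) (np.float64(313.81577608727764), np.float64(324.333379844843)) (np.float64(260.5707002778228), np.float64(362.7225844577512)) (np.float64(432.4634981378779), np.float64(302.589220605693))
```

View pics/c1.png

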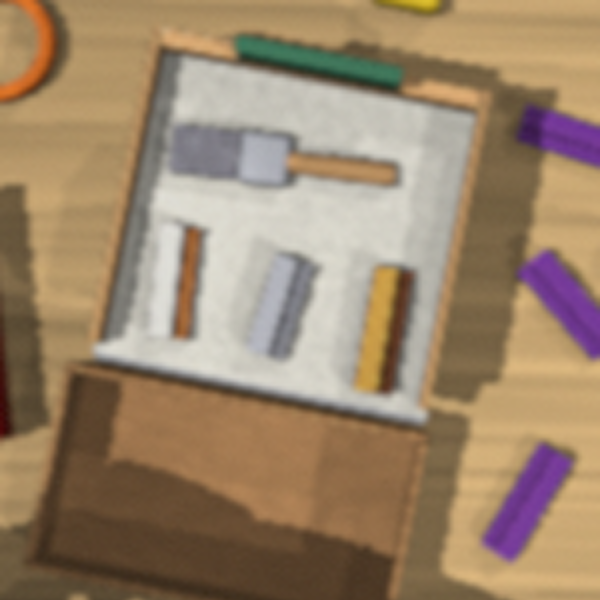

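View pics/c2.png

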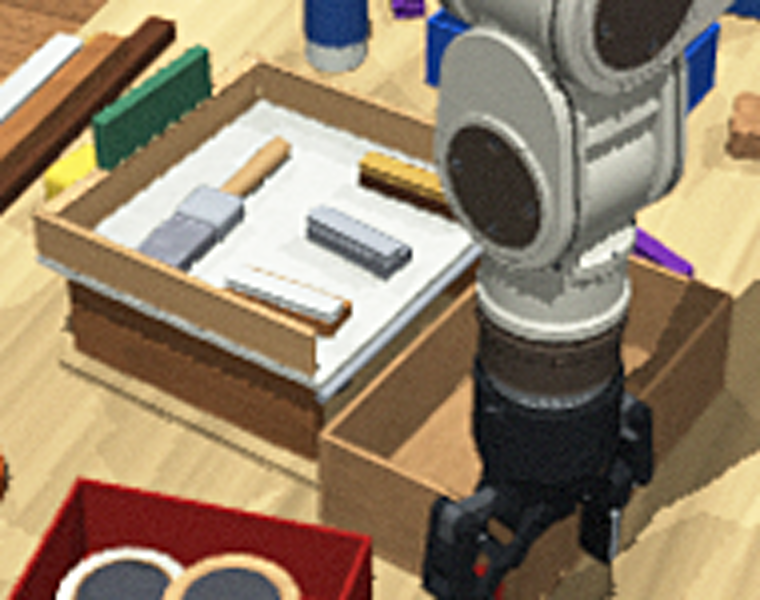

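Run:
```python
from h import *
np.set_printoptions(precision=4,suppress=True)
t=cv2.imread("pics/top0.png"); hsv=cv2.cvtColor(t,cv2.COLOR_BGR2HSV)
def mask(lo,hi,box):
    m=cv2.inRange(hsv,lo,hi); k=np.zeros_like(m); x0,y0,x1,y1=box; k[y0:y1,x0:x1]=m[y0:y1,x0:x1]; return k
m=mask((60,80,30),(95,255,200),(225,140,290,170))
r=cv2.minAreaRect(cv2.findNonZero(m)); print("green",r)
b=cv2.boxPoints(r); print([plane("top",*p,0.197) for p in b])
m=mask((105,120,60),(130,255,255),(340,170,420,280))
r=cv2.minAreaRect(cv2.findNonZero(m)); print("tub",r)
print(np.array([plane("top",*p,0.07) for p in cv2.boxPoints(r)]))
u=lambda x,y:(175+x/4,140+y/4)
for nm,x,y,z in [("bristle end",172,148,.122),("ferr/handle",292,165,.122),("handle end",399,172,.122),
  ("lip L",95,350,.112),("lip R",427,417,.112),("wall L back",163,33,.152),("wall R back",490,92,.152),
  ("bin L",72,365,.09),("bin R",425,432,.09),("ferr top",270,133,.13),("ferr bot",265,185,.13)]:
    print(nm,plane("top",*u(x,y),z))
s=lambda x,y:(180+x/4,180+y/4)
print(tri(u(399,172),s(280,150)),tri(u(238,38),s(95,110)),tri(u(402,73),s(207,50)))
```

```text
green ((254.48077392578125, 155.0961456298828), (40.20380783081055, 4.706787109375), 11.309932708740234)
[array([0.6783, 0.0924, 0.197 ]), array([0.6924, 0.09  , 0.197 ]), array([ 0.6714, -0.0299,  0.197 ]), array([ 0.6573, -0.0275,  0.197 ])]
tub ((378.8540344238281, 223.32717895507812), (44.7786865234375, 69.05070495605469), 10.007980346679688)
[[ 0.3794 -0.2867  0.07  ]
 [ 0.603  -0.3221  0.07  ]
 [ 0.581  -0.4672  0.07  ]
 [ 0.3576 -0.431   0.07  ]]
bristle end [0.6136 0.1483 0.122 ]
ferr/handle [0.6024 0.0526 0.122 ]
handle end [ 0.5989 -0.0325  0.122 ]
lip L [0.4518 0.206  0.112 ]
lip R [ 0.4051 -0.0596  0.112 ]
wall L back [0.7003 0.1545 0.152 ]
wall R back [ 0.6603 -0.1018  0.152 ]
bin L [0.4392 0.2276 0.09  ]
bin R [ 0.3923 -0.0587  0.09  ]
ferr top [0.6266 0.0702 0.13  ]
ferr bot [0.5852 0.0731 0.13  ]
(array([ 0.6001, -0.0325,  0.1117]), np.float64(0.000465882103129064)) (array([0.69  , 0.0919, 0.2022]), np.float64(0.0010326091564791555)) (array([ 0.6656, -0.0337,  0.1893]), np.float64(0.0051050751079648815))
```

Candidates: the brush is the only brush-like thing, at top (247,181); the offcuts (220,211), (244,216), (270,222) are in the tray. Purple look-alikes are outside it at (320,175), (318,215), (307,265). Of the blue things, the tub is the open tray at (379,223), and the vice at (460,250) is not wanted. Both crops confirm the brush, with its handle to the right. First I'll turn the tool and start towards the tray.

```bash
cat >> h.py <<'E'
def go(p,yaw=None):
    o=bot.get_obs(); Rm=R.from_quat(o["tool_rot"]).as_matrix()
    d=Rm.T@(np.array(p)-o["eef_pos"])/0.1
    y=np.degrees(np.arctan2(Rm[1,0],Rm[0,0]))
    r=None if yaw is None else ((y-yaw+180)%360-180)/90
    print("t",round(o["clock"],2),"pos",o["eef_pos"].round(4),"yaw",round(y,1),"need",d.round(3),"roll",r,"F",o["ft_force"].round(1),"w",round(o["grip_width"],4),"q",o["joint_pos"].round(2))
E
python3 -c "
from h import *
go([.604,.036,.27],-4.6)
for n,p in [('cleaner base',(372,156))]: print(plane('top',*p,.2))"
```

```text
t 0.1 pos [0.205  0.4555 0.2555] yaw 65.8 need [-2.188  5.36  -0.141] roll 0.781942868100807 F [ 0.1 -0.1 -1. ] w 0.0855 q [1.15 0.24 0.   1.34 0.   1.57]
[ 0.6803783 -0.3236069  0.2      ]
```

>>> carry_out:
  moves:
    - [-0.1,0.3,-0.05,0.1,0.0]
    - [-0.2,0.6,-0.1,0.2,0.0]
    - [-0.3,0.9,-0.15,0.3,0.0]
    - [-0.4,1,-0.2,0.4,0.0]
    - [-0.4,1,-0.2,0.48,0.0]
    - [-0.4,1,-0.2,0.56,0.0]
    - [-0.4,1,-0.2,0.64,0.0]
    - [-0.4,1,-0.2,0.72,0.0]
    - [-0.4,1,-0.2,0.78,0.0]
    - [-0.4,1,-0.2,0.78,0.0]

```text
clock: 1.1
eef_pos: [0.2798, 0.3782, 0.2758]
tool_rot: [0.999, -0.038, -0.0, 0.0]
ft_force: [0.1, 0.1, -0.6]
grip_width: 0.0424
```

```bash
python3 -c "
from h import *
go([.604,.036,.27],-4.6)"
```

```text
t 1.1 pos [0.2798 0.3782 0.2758] yaw -4.4 need [3.496 3.162 0.059] roll 0.002084620032881743 F [ 0.1  0.1 -0.6] w 0.0424 q [ 0.93  0.17 -0.03  1.37  0.    2.58]
```

>>> carry_out:
  moves:
    - [0.25,0.25,0,0,0]
    - [0.5,0.5,0,0,0]
    - [0.75,0.7,0,0,0]
    - [1,0.9,0,0,0]

```text
clock: 1.5
eef_pos: [0.3732, 0.28, 0.2761]
tool_rot: [0.999, -0.037, -0.0, 0.0]
ft_force: [0.7, 0.6, -0.0]
grip_width: 0.0425
```

>>> carry_out:
  moves:
    - [0.25,0.25,0,0,0]
    - [0.5,0.5,0,0,0]
    - [0.75,0.7,0,0,0]
    - [1,0.9,0,0,0]

```text
clock: 1.9
eef_pos: [0.4661, 0.1823, 0.2761]
tool_rot: [0.999, -0.038, -0.0, 0.0]
ft_force: [0.0, 0.4, -0.1]
grip_width: 0.0426
```

>>> carry_out:
  moves:
    - [0.25,0.25,0,0,0]
    - [0.5,0.5,0,0,0]
    - [0.75,0.7,0,0,0]
    - [1,0.9,0,0,0]
    - [1,0.9,0,0,0]
    - [1,0.9,0,0,0]

```text
clock: 2.5
eef_pos: [0.5582, 0.0856, 0.2755]
tool_rot: [0.999, -0.039, -0.001, -0.0]
ft_force: [-0.3, 1.0, -0.3]
grip_width: 0.0425
```

```bash
python3 -c "
from h import *
go([.604,.036,.21],-4.6)"
```

```text
t 2.5 pos [0.5582 0.0856 0.2755] yaw -4.4 need [0.497 0.459 0.654] roll 0.0019731824591979652 F [-0.3  1.  -0.3] w 0.0425 q [0.15 0.37 0.23 1.43 0.   1.8 ]
```

>>> carry_out:
  moves:
    - [0.25,0.25,0,0,0]
    - [0.5,0.46,0.1,0,0]
    - [0.5,0.46,0.35,0,0]
    - [0.5,0.46,0.65,0,0]
    - [0.5,0.46,0.9,0,0]
    - [0.5,0.46,1.0,0,0]
    - [0.5,0.46,1.0,0,0]
    - [0.5,0.46,1.0,0,0]

```text
clock: 3.3
eef_pos: [0.6049, 0.0371, 0.1776]
tool_rot: [0.999, -0.038, 0.001, -0.0]
ft_force: [0.8, -0.0, 0.8]
grip_width: 0.0425
```

```bash
python3 -c "
from h import *
go([.604,.036,.14],-4.6)
for n in('top','side'):
    im=imaging.camera(n)[:,:,::-1]
    c=im[120:270,170:360] if n=='side' else im[140:270,190:330]
    cv2.imwrite(f'pics/{n}1.png',cv2.resize(c,None,fx=4,fy=4,interpolation=cv2.INTER_CUBIC))
"
```

```text
t 3.3 pos [0.6049 0.0371 0.1776] yaw -4.4 need [-0.008  0.011  0.376] roll 0.0027460291574745574 F [ 0.8 -0.   0.8] w 0.0425 q [0.06 0.49 0.16 1.24 0.   1.71]
```

View pics/side1.png

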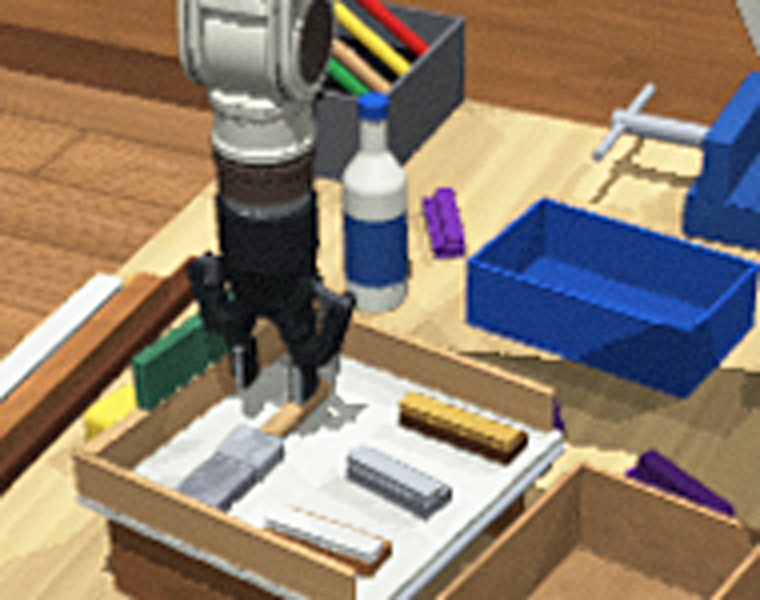

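View pics/top1.png

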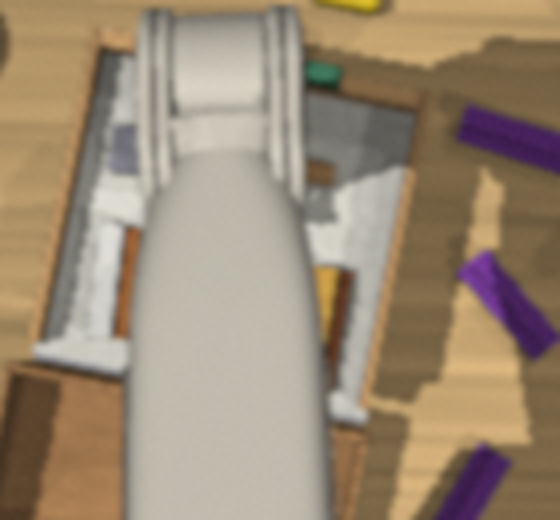

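The side view shows the open fingers straddling the handle (side crop ~(290,390)), clear of the offcuts. I'll lower and close.

>>> carry_out:
  moves:
    - [0,0,0.1,0,0]
    - [0,0,0.2,0,0]
    - [0,0,0.3,0,0]
    - [0,0,0.37,0,0]
    - [0,0,0.37,0,0]
    - [0,0,0.37,0,0]

```text
clock: 4.0
eef_pos: [0.6044, 0.0363, 0.1389]
tool_rot: [0.999, -0.039, -0.0, 0.0]
ft_force: [0.6, 0.0, 0.8]
grip_width: 0.0424
```

>>> carry_out:
  moves:
    - [0,0,0,0,-0.2]
    - [0,0,0,0,-0.4]
    - [0,0,0,0,-1]
    - [0,0,0,0,-1]
    - [0,0,0,0,-1]
    - [0,0,0,0,-1]
    - [0,0,0,0,-1]
    - [0,0,0,0,-1]

```text
clock: 4.8
eef_pos: [0.605, 0.0364, 0.1401]
tool_rot: [0.999, -0.039, 0.001, -0.0]
ft_force: [-0.3, -0.7, 5.8]
grip_width: 0.0171
```

```bash
python3 -c "
from h import *
go([.604,.036,.14],-4.6)
for n in('side',):
    im=imaging.camera(n)[:,:,::-1]
    c=im[120:270,170:360]
    cv2.imwrite(f'pics/{n}2.png',cv2.resize(c,None,fx=4,fy=4,interpolation=cv2.INTER_CUBIC))
"
```

```text
t 4.8 pos [0.605  0.0364 0.1401] yaw -4.4 need [-0.009  0.005  0.001] roll 0.0019336462003160981 F [-0.3 -0.7  5.8] w 0.0171 q [0.06 0.52 0.1  1.16 0.   1.71]
```

View pics/side2.png

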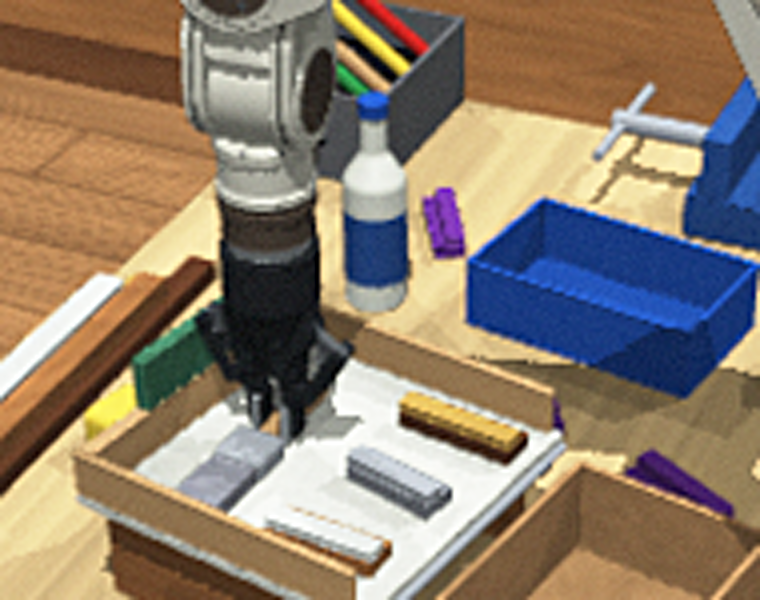

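The gripper has closed on the handle at 17 mm. I'll lift and check.

>>> carry_out:
  moves:
    - [0,0,-0.1,0,-1]
    - [0,0,-0.3,0,-1]
    - [0,0,-0.55,0,-1]
    - [0,0,-0.8,0,-1]
    - [0,0,-1,0,-1]
    - [0,0,-1,0,-1]

```text
clock: 5.45
eef_pos: [0.606, 0.0365, 0.2425]
tool_rot: [0.999, -0.039, 0.003, -0.0]
ft_force: [0.8, -0.3, -1.6]
grip_width: 0.0167
```

```bash
python3 -c "
from h import *
go([.502,-.38,.28],81)
for n in('side',):
    im=imaging.camera(n)[:,:,::-1]
    c=im[120:270,170:360]
    cv2.imwrite(f'pics/{n}3.png',cv2.resize(c,None,fx=4,fy=4,interpolation=cv2.INTER_CUBIC))
"
```

```text
t 5.45 pos [0.606  0.0365 0.2425] yaw -4.4 need [-0.713  4.232 -0.382] roll -0.9491572554011327 F [ 0.8 -0.3 -1.6] w 0.0167 q [ 0.06  0.46  0.28  1.39 -0.    1.71]
```

View pics/side3.png

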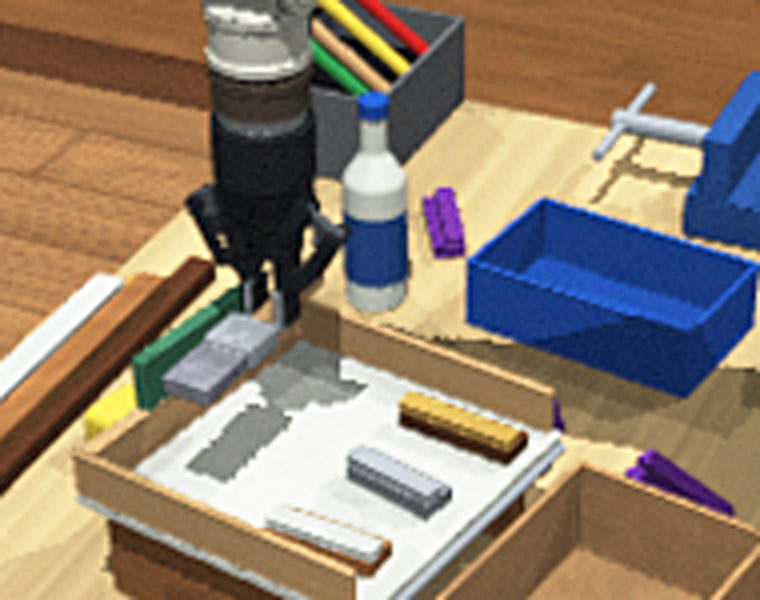

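The brush is held level, grip good (side crop (220,355)). Now I'll carry it to the tub.

>>> carry_out:
  moves:
    - [-0.1,0.15,-0.15,0,-1]
    - [-0.2,0.35,-0.3,0,-1]
    - [-0.3,0.6,-0.4,0,-1]
    - [-0.3,0.85,-0.4,0,-1]
    - [-0.3,1,-0.4,0,-1]

```text
clock: 6.0
eef_pos: [0.5655, -0.063, 0.2789]
tool_rot: [0.999, -0.039, -0.001, 0.0]
ft_force: [1.0, 0.1, -1.5]
grip_width: 0.0171
```

>>> carry_out:
  moves:
    - [-0.1,0.3,0,0,-1]
    - [-0.2,0.6,0,0,-1]
    - [-0.3,0.85,0,0,-1]
    - [-0.3,1,0,0,-1]

```text
clock: 6.4
eef_pos: [0.5274, -0.16, 0.2784]
tool_rot: [0.999, -0.04, -0.001, -0.0]
ft_force: [-0.1, 0.6, -0.9]
grip_width: 0.0172
```

>>> carry_out:
  moves:
    - [0,0.25,0,-0.08,-1]
    - [0,0.5,0,-0.16,-1]
    - [0,0.7,0,-0.24,-1]
    - [0,0.9,0,-0.32,-1]
    - [0,1,0,-0.4,-1]
    - [0,1,0,-0.48,-1]
    - [0,1,0,-0.56,-1]
    - [0,1,0,-0.64,-1]
    - [0,1,0,-0.72,-1]
    - [0,1,0,-0.8,-1]
    - [0,1,0,-0.88,-1]
    - [0,1,0,-0.95,-1]
    - [0,1,0,-0.95,-1]

```text
clock: 7.7
eef_pos: [0.5217, -0.2578, 0.2784]
tool_rot: [0.76, 0.65, -0.0, -0.001]
ft_force: [-0.3, -0.1, -2.0]
grip_width: 0.0169
```

```bash
python3 -c "
from h import *
go([.502,-.38,.18],81)"
```

```text
t 7.7 pos [ 0.5217 -0.2578  0.2784] yaw 81.1 need [-1.239 -0.004  0.983] roll 0.0010190462631050599 F [-0.3 -0.1 -2. ] w 0.0169 q [-0.46  0.4   0.29  1.46  0.   -0.3 ]
```

>>> carry_out:
  moves:
    - [-0.25,0,0,0,-1]
    - [-0.5,0,0,0,-1]
    - [-0.75,0,0,0,-1]
    - [-1,0,0,0,-1]
    - [-1,0,0,0,-1]

```text
clock: 8.2
eef_pos: [0.5054, -0.3596, 0.2782]
tool_rot: [0.762, 0.648, -0.0, -0.0]
ft_force: [0.0, 0.2, -1.5]
grip_width: 0.0169
```

>>> carry_out:
  moves:
    - [-0.15,0,0.1,0,-1]
    - [-0.24,0,0.3,0,-1]
    - [-0.24,0,0.55,0,-1]
    - [-0.24,0,0.8,0,-1]
    - [-0.24,0,1,0,-1]
    - [-0.24,0,1,0,-1]
    - [-0.24,0,1,0,-1]

```text
clock: 8.9
eef_pos: [0.5022, -0.3802, 0.1788]
tool_rot: [0.76, 0.65, -0.0, -0.001]
ft_force: [0.0, -0.8, -0.1]
grip_width: 0.0172
```

```bash
python3 -c "
from h import *
go([.502,-.38,.032],81)
for n in('side','top'):
    im=imaging.camera(n)[:,:,::-1]
    c=im[90:240,220:410] if n=='side' else im[150:300,310:500]
    cv2.imwrite(f'pics/{n}4.png',cv2.resize(c,None,fx=4,fy=4,interpolation=cv2.INTER_CUBIC))
"
```

```text
t 8.9 pos [ 0.5022 -0.3802  0.1788] yaw 81.1 need [ 0.000e+00 -1.000e-03  1.468e+00] roll 0.0008565123280662748 F [ 0.  -0.8 -0.1] w 0.0172 q [-0.65  0.54  0.25  1.28  0.   -0.49]
```

View pics/side4.png

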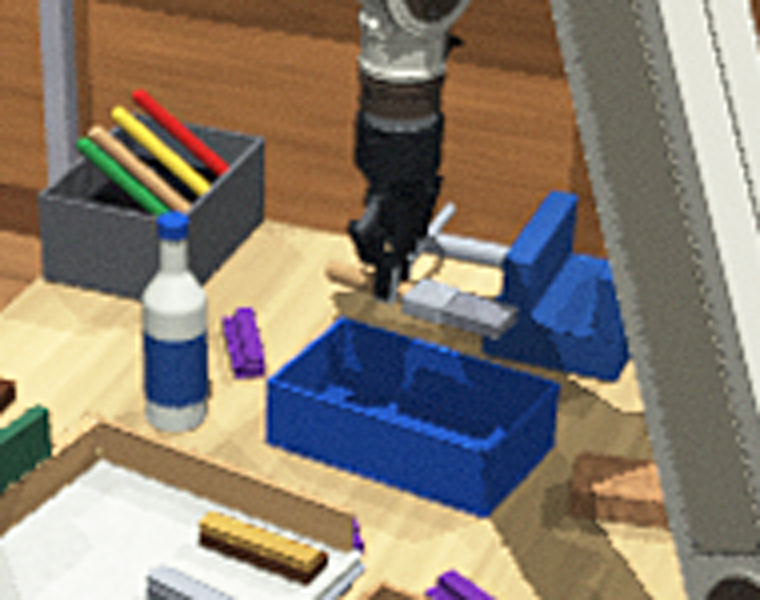

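View pics/top4.png

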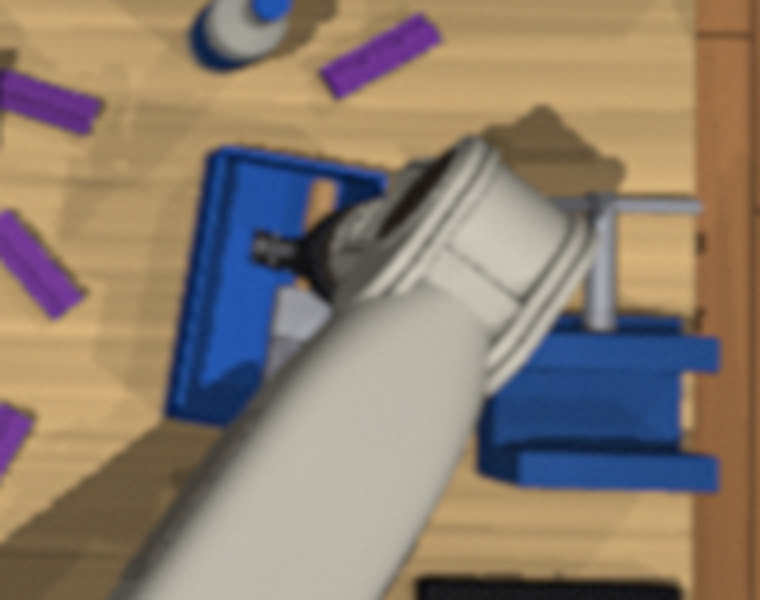

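>>> carry_out:
  moves:
    - [-0.03,0,0.2,0,-1]
    - [-0.03,0,0.45,0,-1]
    - [-0.03,0,0.7,0,-1]
    - [-0.03,0,0.9,0,-1]
    - [-0.03,0,1,0,-1]
    - [-0.03,0,1,0,-1]

```text
clock: 9.6
eef_pos: [0.5016, -0.3833, 0.0788]
tool_rot: [0.76, 0.65, -0.0, -0.001]
ft_force: [-0.6, 1.2, -1.0]
grip_width: 0.0172
```

>>> carry_out:
  moves:
    - [0,0,0.1,0,-1]
    - [0,0,0.2,0,-1]
    - [0,0,0.27,0,-1]
    - [0,0,0.33,0,-1]
    - [0,0,0.38,0,-1]
    - [0,0,0.41,0,-1]
    - [0,0,0.44,0,-1]
    - [0,0,0.44,0,-1]
    - [0,0,0.44,0,-1]

```text
clock: 10.5
eef_pos: [0.502, -0.3836, 0.0355]
tool_rot: [0.76, 0.65, 0.0, 0.0]
ft_force: [0.3, -0.4, -0.1]
grip_width: 0.0167
```

```bash
python3 -c "
from h import *
go([.502,-.38,.032],81)"
```

```text
t 10.5 pos [ 0.502  -0.3836  0.0355] yaw 81.1 need [ 0.036 -0.005  0.035] roll 0.0008169059141317171 F [ 0.3 -0.4 -0.1] w 0.0167 q [-0.65  0.66  0.06  0.97  0.   -0.5 ]
```

>>> carry_out:
  moves:
    - [0,0,0.015,0,-1]
    - [0,0,0.03,0,-1]
    - [0,0,0.03,0,-1]

```text
clock: 10.8
eef_pos: [0.5021, -0.3838, 0.0332]
tool_rot: [0.76, 0.65, 0.0, 0.001]
ft_force: [-2.3, 1.2, 2.3]
grip_width: 0.0169
```

>>> carry_out:
  moves:
    - [0,0,0,0,-0.55]
    - [0,0,0,0,-0.45]
    - [0,0,0,0,-0.35]
    - [0,0,0,0,-0.2]
    - [0,0,0,0,0]
    - [0,0,0,0,0]
    - [0,0,0,0,0]

```text
clock: 11.5
eef_pos: [0.5018, -0.3835, 0.0323]
tool_rot: [0.76, 0.65, -0.0, -0.0]
ft_force: [0.0, 1.0, -0.5]
grip_width: 0.0429
```

>>> carry_out:
  moves:
    - [0,0,-0.1,0,0]
    - [0,0,-0.3,0,0]
    - [0,0,-0.6,0,0]
    - [0,0,-1,0,0]

```text
clock: 11.9
eef_pos: [0.5007, -0.3827, 0.1321]
tool_rot: [0.76, 0.65, -0.0, -0.002]
ft_force: [-0.2, 0.2, -0.3]
grip_width: 0.0425
```

>>> carry_out:
  moves:
    - [0.3,0,-0.4,0,0]
    - [0.6,0,-0.8,0,0]
    - [0.9,0,-1,0,0]
    - [1,0,-1,0,0]
    - [1,0,-1,0,0]

```text
clock: 12.4
eef_pos: [0.5178, -0.2836, 0.2332]
tool_rot: [0.759, 0.651, 0.0, 0.001]
ft_force: [0.1, 0.1, -0.7]
grip_width: 0.0431
```

>>> carry_out:
  moves:
    - [0.3,0,-0.3,0,0]
    - [0.6,0,-0.45,0,0]
    - [0.9,0,-0.45,0,0]
    - [1,0,-0.45,0,0]
    - [1,0,-0.45,0,0]

```text
clock: 12.9
eef_pos: [0.5324, -0.1857, 0.2756]
tool_rot: [0.76, 0.65, -0.001, -0.001]
ft_force: [-0.2, -0.3, 0.3]
grip_width: 0.0429
```

```bash
python3 -c "
from h import *
go([.67,.03,.28],-10)
for n in('side','top'):
    im=imaging.camera(n)[:,:,::-1]
    c=im[90:240,220:410] if n=='side' else im[140:290,300:490]
    cv2.imwrite(f'pics/{n}5.png',cv2.resize(c,None,fx=4,fy=4,interpolation=cv2.INTER_CUBIC))
"
```

```text
t 12.9 pos [ 0.5324 -0.1857  0.2756] yaw 81.1 need [ 2.343  1.028 -0.047] roll 1.0126821487710331 F [-0.2 -0.3  0.3] w 0.0429 q [-0.34  0.37  0.23  1.44 -0.   -0.18]
```

View pics/side5.png

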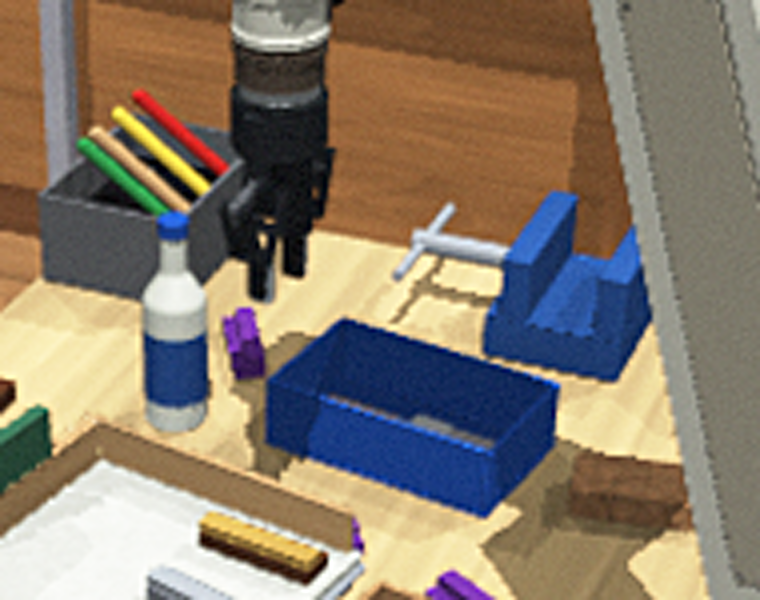

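View pics/top5.png

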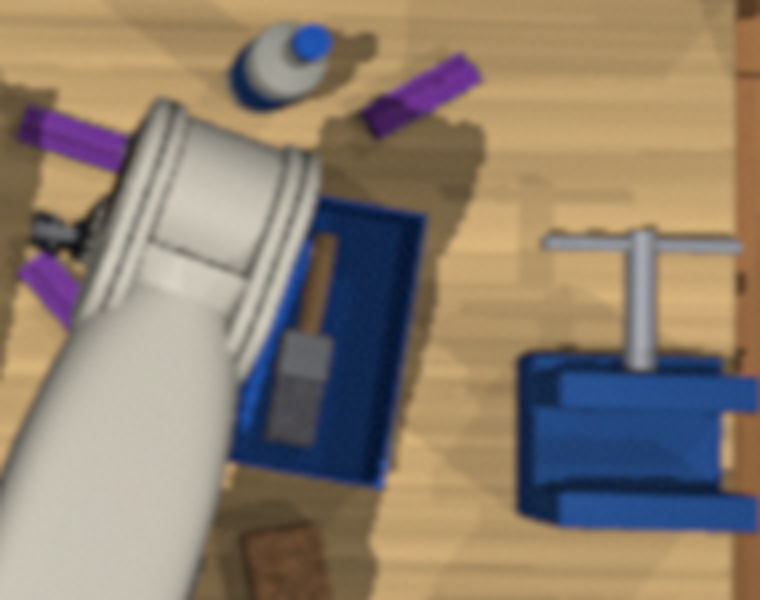

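The brush lies flat and fully inside the tub (top crop (300,360)); nothing else was disturbed. Next is the grip board.

>>> carry_out:
  moves:
    - [0.25,0,0,0.08,0]
    - [0.5,0,0,0.16,0]
    - [0.75,0,0,0.24,0]
    - [1,0,0,0.32,0]
    - [1,0,0,0.4,0]
    - [1,0,0,0.48,0]
    - [1,0,0,0.56,0]
    - [1,0,0,0.64,0]
    - [1,0,0,0.72,0]
    - [1,0,0,0.8,0]
    - [1,0,0,0.88,0]
    - [1,0,0,0.95,0]
    - [1,0,0,1,0]
    - [1,0,0,1,0]

```text
clock: 14.4
eef_pos: [0.5481, -0.0889, 0.2764]
tool_rot: [0.997, -0.079, -0.001, 0.0]
ft_force: [0.7, 0.1, 0.3]
grip_width: 0.0431
```

```bash
python3 -c "
from h import *
go([.677,.03,.28],-10)"
```

```text
t 14.4 pos [ 0.5481 -0.0889  0.2764] yaw -9.0 need [ 1.085 -1.377 -0.038] roll 0.010558660294518695 F [0.7 0.1 0.3] w 0.0431 q [-0.16  0.35  0.2   1.43 -0.    1.57]
```

>>> carry_out:
  moves:
    - [0.2,-0.25,0,0.01,0]
    - [0.4,-0.5,0,0.01,0]
    - [0.6,-0.75,0,0.01,0]
    - [0.75,-1,0,0.01,0]
    - [0.75,-1,0,0.01,0]

```text
clock: 14.9
eef_pos: [0.6397, 0.0016, 0.2754]
tool_rot: [0.997, -0.084, -0.001, -0.0]
ft_force: [0.5, -0.5, -0.1]
grip_width: 0.0426
```

>>> carry_out:
  moves:
    - [0.15,-0.2,0,0,0]
    - [0.3,-0.36,0,0,0]
    - [0.33,-0.36,0.1,0,0]
    - [0.33,-0.36,0.25,0,0]
    - [0.33,-0.36,0.35,0,0]
    - [0.33,-0.36,0.35,0,0]
    - [0.33,-0.36,0.35,0,0]

```text
clock: 15.6
eef_pos: [0.6761, 0.0289, 0.2422]
tool_rot: [0.996, -0.086, -0.0, 0.0]
ft_force: [0.1, -0.8, 0.3]
grip_width: 0.0429
```

```bash
python3 -c "
from h import *
go([.677,.03,.197],-10)
for n in('side','top'):
    im=imaging.camera(n)[:,:,::-1]
    c=im[120:270,170:360] if n=='side' else im[110:260,180:370]
    cv2.imwrite(f'pics/{n}6.png',cv2.resize(c,None,fx=4,fy=4,interpolation=cv2.INTER_CUBIC))
"
```

```text
t 15.6 pos [0.6761 0.0289 0.2422] yaw -9.9 need [ 0.007 -0.013  0.452] roll 0.0015056441524753457 F [ 0.1 -0.8  0.3] w 0.0429 q [ 0.04  0.62  0.55  1.5  -0.    1.79]
```

View pics/side6.png

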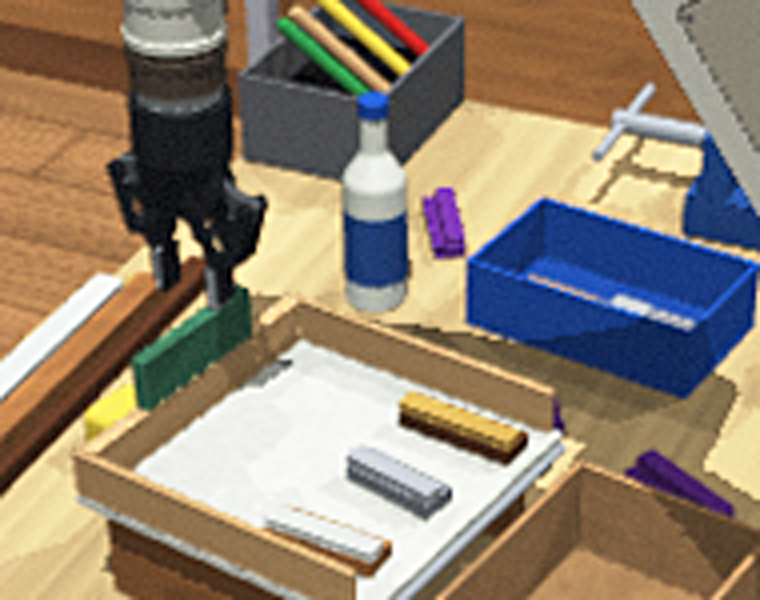

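The fingers stand either side of the board (side crop (195,330)), roughly at its middle. I'll lower, close and check.

>>> carry_out:
  moves:
    - [0.01,-0.01,0.1,0,0]
    - [0.01,-0.01,0.25,0,0]
    - [0.01,-0.01,0.38,0,0]
    - [0.01,-0.01,0.45,0,0]
    - [0.01,-0.01,0.45,0,0]
    - [0.01,-0.01,0.45,0,0]

```text
clock: 16.3
eef_pos: [0.678, 0.0307, 0.1976]
tool_rot: [0.996, -0.086, 0.0, -0.0]
ft_force: [0.5, -0.0, 1.0]
grip_width: 0.0427
```

>>> carry_out:
  moves:
    - [0,0,0,0,-0.3]
    - [0,0,0,0,-0.5]
    - [0,0,0,0,-1]
    - [0,0,0,0,-1]
    - [0,0,0,0,-1]
    - [0,0,0,0,-1]
    - [0,0,0,0,-1]

```text
clock: 17.0
eef_pos: [0.6778, 0.0307, 0.1983]
tool_rot: [0.996, -0.086, 0.0, -0.0]
ft_force: [-2.7, 0.7, 4.9]
grip_width: 0.0128
```

```bash
python3 -c "
from h import *
go([.677,.03,.197],-10)
im=imaging.camera('side')[:,:,::-1]
cv2.imwrite('pics/side7.png',cv2.resize(im[120:270,170:360],None,fx=4,fy=4,interpolation=cv2.INTER_CUBIC))
a=np.radians(17.75); r=.2656
f=lambda t:np.array([r*np.cos(a+np.radians(t)),-r*np.sin(a+np.radians(t))])/.1
for s,e in((0,10),(10,25),(25,40)):
  for t in np.linspace(s,e,13)[1:]: print(s,t,(f(t)-f(s)).round(3))
"
```

```text
t 17.0 pos [0.6778 0.0307 0.1983] yaw -9.8 need [-0.007  0.009  0.013] roll 0.0018716252882449503 F [-2.7  0.7  4.9] w 0.0128 q [0.05 0.63 0.46 1.39 0.   1.79]
0 0.8333333333333334 [-0.012 -0.037]
0 1.6666666666666667 [-0.025 -0.073]
0 2.5 [-0.038 -0.11 ]
0 3.3333333333333335 [-0.051 -0.146]
0 4.166666666666667 [-0.066 -0.182]
0 5.0 [-0.08  -0.217]
0 5.833333333333334 [-0.095 -0.253]
0 6.666666666666667 [-0.111 -0.288]
0 7.5 [-0.127 -0.323]
0 8.333333333333334 [-0.144 -0.358]
0 9.166666666666668 [-0.161 -0.393]
0 10.0 [-0.179 -0.427]
10 11.25 [-0.028 -0.051]
10 12.5 [-0.056 -0.101]
10 13.75 [-0.086 -0.151]
10 15.0 [-0.117 -0.2  ]
10 16.25 [-0.149 -0.249]
10 17.5 [-0.182 -0.296]
10 18.75 [-0.215 -0.343]
10 20.0 [-0.25  -0.389]
10 21.25 [-0.286 -0.435]
10 22.5 [-0.323 -0.479]
10 23.75 [-0.361 -0.523]
10 25.0 [-0.4   -0.566]
25 26.25 [-0.04  -0.042]
25 27.5 [-0.08  -0.083]
25 28.75 [-0.122 -0.124]
25 30.0 [-0.165 -0.163]
25 31.25 [-0.208 -0.202]
25 32.5 [-0.252 -0.239]
25 33.75 [-0.297 -0.276]
25 35.0 [-0.343 -0.311]
25 36.25 [-0.389 -0.346]
25 37.5 [-0.436 -0.379]
25 38.75 [-0.484 -0.412]
25 40.0 [-0.533 -0.443]
```

View pics/side7.png

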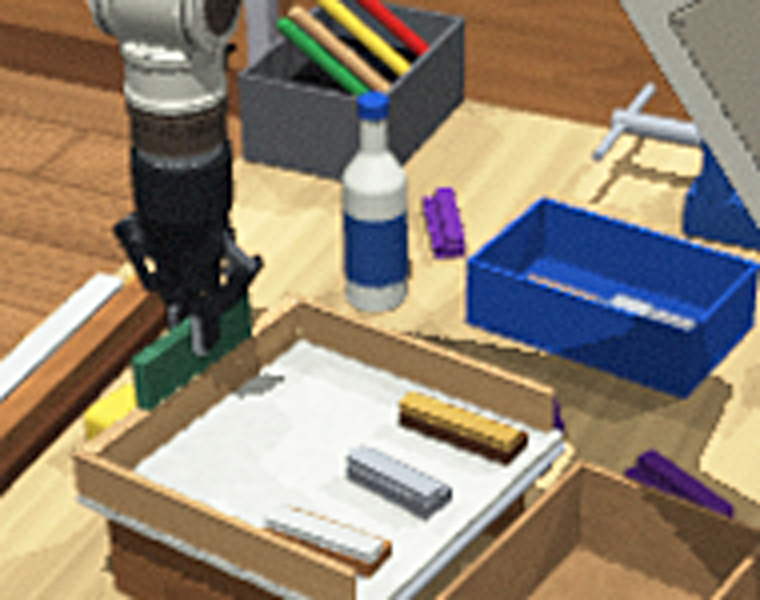

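The board is pinched (12.8 mm). I'll raise it 10° along the arc and check.

>>> carry_out:
  moves:
    - [-0.01,0,-0.04,0,-1]
    - [-0.025,0,-0.075,0,-1]
    - [-0.04,0,-0.11,0,-1]
    - [-0.05,0,-0.145,0,-1]
    - [-0.065,0,-0.18,0,-1]
    - [-0.08,0,-0.22,0,-1]
    - [-0.095,0,-0.255,0,-1]
    - [-0.11,0,-0.29,0,-1]
    - [-0.13,0,-0.325,0,-1]
    - [-0.145,0,-0.36,0,-1]
    - [-0.16,0,-0.395,0,-1]
    - [-0.18,0,-0.43,0,-1]
    - [-0.18,0,-0.43,0,-1]

```text
clock: 18.35
eef_pos: [0.6604, 0.0338, 0.2413]
tool_rot: [0.996, -0.086, 0.001, -0.0]
ft_force: [4.8, 0.7, -10.6]
grip_width: 0.0131
```

```bash
python3 -c "
from h import *
go([.677,.03,.197],-10)
im=imaging.camera('side')[:,:,::-1]
cv2.imwrite('pics/side8.png',cv2.resize(im[120:270,170:360],None,fx=4,fy=4,interpolation=cv2.INTER_CUBIC))
"
```

```text
t 18.35 pos [0.6604 0.0338 0.2413] yaw -9.8 need [0.169 0.009 0.443] roll 0.0020482593161189142 F [  4.8   0.7 -10.6] w 0.0131 q [ 0.05  0.58  0.48  1.47 -0.    1.79]
```

View pics/side8.png

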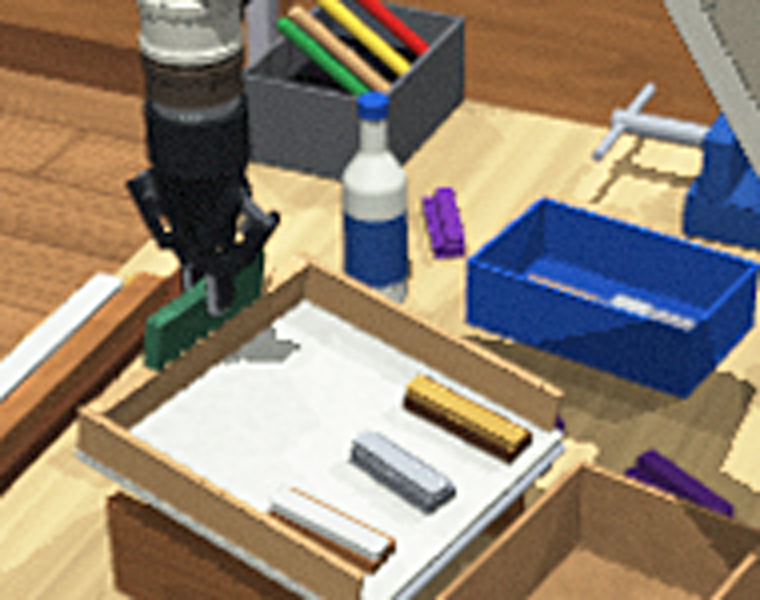

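>>> carry_out:
  moves:
    - [-0.03,0,-0.05,0,-1]
    - [-0.055,0,-0.1,0,-1]
    - [-0.085,0,-0.15,0,-1]
    - [-0.115,0,-0.2,0,-1]
    - [-0.15,0,-0.25,0,-1]
    - [-0.18,0,-0.295,0,-1]
    - [-0.215,0,-0.345,0,-1]
    - [-0.25,0,-0.39,0,-1]
    - [-0.285,0,-0.435,0,-1]
    - [-0.325,0,-0.48,0,-1]
    - [-0.36,0,-0.525,0,-1]
    - [-0.4,0,-0.565,0,-1]
    - [-0.4,0,-0.565,0,-1]

```text
clock: 19.7
eef_pos: [0.627, 0.0395, 0.3057]
tool_rot: [0.996, -0.086, 0.012, -0.001]
ft_force: [17.8, -2.5, 9.2]
grip_width: 0.0107
```

```bash
python3 -c "
from h import *
go([.677,.03,.197],-10)
im=imaging.camera('side')[:,:,::-1]
cv2.imwrite('pics/side9.png',cv2.resize(im[120:270,170:360],None,fx=4,fy=4,interpolation=cv2.INTER_CUBIC))
"
```

```text
t 19.7 pos [0.627  0.0395 0.3057] yaw -9.9 need [0.483 0.011 1.099] roll 0.0008870072992607448 F [17.8 -2.5  9.2] w 0.0107 q [ 0.06  0.48  0.48  1.54 -0.    1.81]
```

View pics/side9.png

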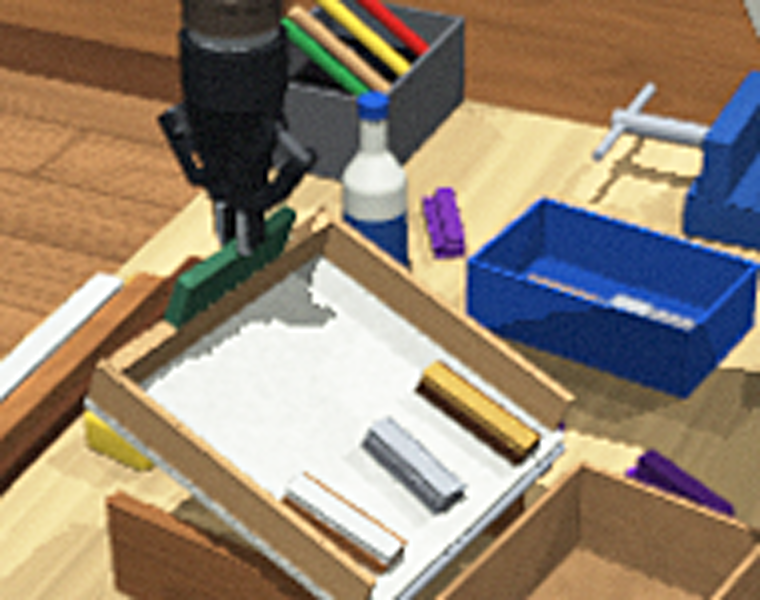

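```bash
cat >> h.py <<'E'
H=np.array([.4285,.0732,.104]); ax=np.array([.985,-.173,0]); ay=np.array([.173,.985,0])
def trayp(x,y,z,t):
    c,s=np.cos(np.radians(t)),np.sin(np.radians(t))
    return H+ax*(x*c-z*s)+ay*y+np.array([0,0,1])*(x*s+z*c)
E
python3 -c "
from h import *
cr=lambda p:(round((p[0]-170)*4),round((p[1]-120)*4))
for t in (0,10,20,25,28,31,34): print(t,'RR wall',cr(proj('side',trayp(.262,-.135,.048,t))),'LR wall',cr(proj('side',trayp(.262,.135,.048,t))),'board R',cr(proj('side',trayp(.253,-.065,.093,t))),'board L',cr(proj('side',trayp(.253,.065,.093,t))))
"
```

```text
0 RR wall (289, 286) LR wall (71, 448) board R (243, 281) board L (136, 357)
10 RR wall (299, 244) LR wall (78, 404) board R (261, 242) board L (153, 318)
20 RR wall (317, 206) LR wall (93, 364) board R (287, 208) board L (178, 284)
25 RR wall (330, 189) LR wall (105, 347) board R (303, 194) board L (194, 270)
28 RR wall (338, 179) LR wall (112, 337) board R (314, 187) board L (205, 262)
31 RR wall (347, 170) LR wall (121, 328) board R (325, 180) board L (216, 256)
34 RR wall (357, 162) LR wall (130, 320) board R (337, 174) board L (228, 250)
```

The tray is at only about 20° by its wall corners, and the pads have crept up the board (fingertips near its top edge). I'll lower it gently to level and re-grip, before the grip is lost. No offcut has slid out yet.

>>> carry_out:
  moves:
    - [0.03,0,0.04,0,-1]
    - [0.07,0,0.085,0,-1]
    - [0.11,0,0.13,0,-1]
    - [0.15,0,0.175,0,-1]
    - [0.185,0,0.22,0,-1]
    - [0.22,0,0.27,0,-1]
    - [0.25,0,0.315,0,-1]
    - [0.285,0,0.365,0,-1]
    - [0.315,0,0.415,0,-1]
    - [0.345,0,0.465,0,-1]
    - [0.37,0,0.515,0,-1]
    - [0.4,0,0.565,0,-1]
    - [0.4,0,0.565,0,-1]

```text
clock: 21.05
eef_pos: [0.6658, 0.033, 0.2459]
tool_rot: [0.996, -0.086, 0.009, -0.001]
ft_force: [16.3, -1.8, 5.8]
grip_width: 0.0109
```

```bash
python3 -c "
from h import *
go([.677,.03,.197],-10)
im=imaging.camera('side')[:,:,::-1]
cv2.imwrite('pics/side10.png',cv2.resize(im[120:270,170:360],None,fx=4,fy=4,interpolation=cv2.INTER_CUBIC))
"
```

```text
t 21.05 pos [0.6658 0.033  0.2459] yaw -9.9 need [0.107 0.012 0.491] roll 0.0014365471467682608 F [16.3 -1.8  5.8] w 0.0109 q [ 0.05  0.58  0.49  1.46 -0.    1.79]
```

View pics/side10.png

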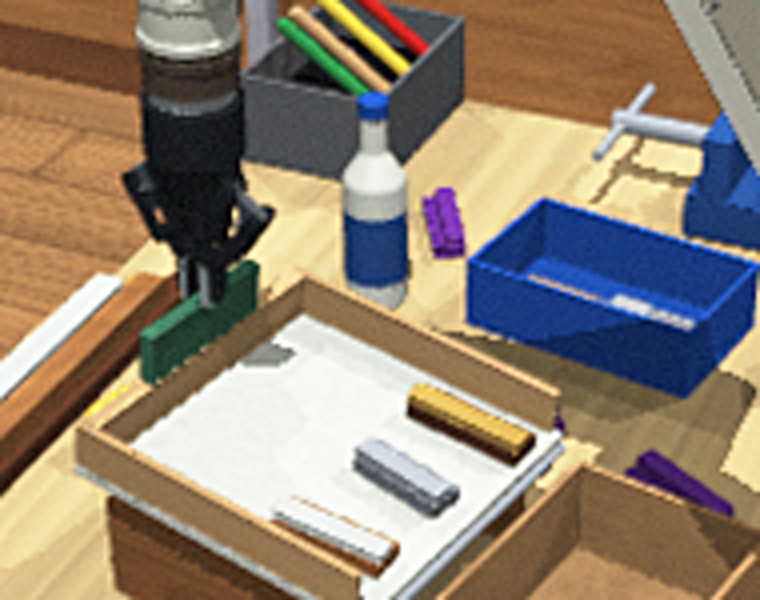

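>>> carry_out:
  moves:
    - [0.02,0,0.03,0,-1]
    - [0.04,0,0.07,0,-1]
    - [0.06,0,0.11,0,-1]
    - [0.075,0,0.15,0,-1]
    - [0.09,0,0.19,0,-1]
    - [0.1,0,0.22,0,-1]
    - [0.12,0,0.26,0,-1]
    - [0.13,0,0.29,0,-1]
    - [0.14,0,0.32,0,-1]
    - [0.14,0,0.32,0,-1]

```text
clock: 22.1
eef_pos: [0.6773, 0.0309, 0.2175]
tool_rot: [0.996, -0.086, 0.008, -0.001]
ft_force: [6.8, -1.4, 16.9]
grip_width: 0.0108
```

```bash
python3 -c "
from h import *
go([.677,.03,.197],-10)
im=imaging.camera('side')[:,:,::-1]
cv2.imwrite('pics/side11.png',cv2.resize(im[120:270,170:360],None,fx=4,fy=4,interpolation=cv2.INTER_CUBIC))
"
```

```text
t 22.1 pos [0.6773 0.0309 0.2175] yaw -9.9 need [-0.005  0.011  0.205] roll 0.0016597095002844576 F [ 6.8 -1.4 16.9] w 0.0108 q [ 0.05  0.61  0.47  1.41 -0.    1.79]
```

View pics/side11.png

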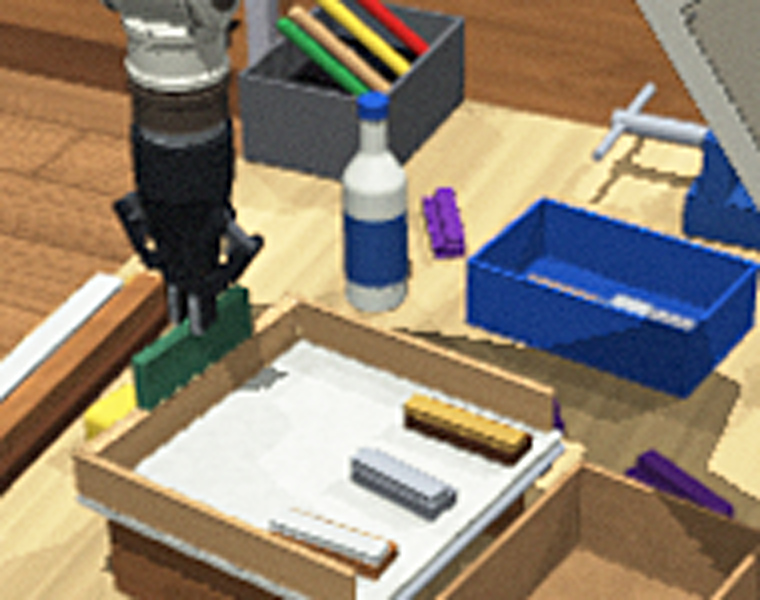

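The tray is level again. Firmly pinched, the vertical jaws fight the board's rotation, so I'll cage the board instead: a small opening, deeper, with the rear finger carrying it round the arc.

>>> carry_out:
  moves:
    - [0,0,0,0,-0.65]
    - [0,0,0,0,-0.5]
    - [0,0,0,0,-0.35]
    - [0,0,0,0,-0.35]
    - [0,0,0,0,-0.35]

```text
clock: 22.65
eef_pos: [0.6725, 0.0314, 0.2074]
tool_rot: [0.996, -0.086, -0.002, 0.0]
ft_force: [-0.6, 0.3, 0.4]
grip_width: 0.0276
```

```bash
python3 -c "
from h import *
go([.6775,.03,.195],-10)
a=np.arctan2(.073,.26); r=np.hypot(.073,.26)
f=lambda t:np.array([r*np.cos(a+np.radians(t)),-r*np.sin(a+np.radians(t))])/.1
for s,e,n in((0,15,12),(15,30,12),(30,40,8)):
  for t in np.linspace(s,e,n+1)[1:]: print(s,round(t,2),(f(t)-f(s)).round(3))
"
```

```text
t 22.65 pos [0.6725 0.0314 0.2074] yaw -9.8 need [0.052 0.005 0.124] roll 0.002034983324483619 F [-0.6  0.3  0.4] w 0.0276 q [0.05 0.62 0.46 1.41 0.   1.79]
0 1.25 [-0.017 -0.057]
0 2.5 [-0.034 -0.113]
0 3.75 [-0.053 -0.168]
0 5.0 [-0.074 -0.224]
0 6.25 [-0.095 -0.279]
0 7.5 [-0.118 -0.333]
0 8.75 [-0.141 -0.387]
0 10.0 [-0.166 -0.44 ]
0 11.25 [-0.192 -0.493]
0 12.5 [-0.22  -0.545]
0 13.75 [-0.248 -0.597]
0 15.0 [-0.278 -0.648]
15 16.25 [-0.031 -0.05 ]
15 17.5 [-0.062 -0.1  ]
15 18.75 [-0.095 -0.149]
15 20.0 [-0.129 -0.197]
15 21.25 [-0.164 -0.245]
15 22.5 [-0.2   -0.291]
15 23.75 [-0.237 -0.337]
15 25.0 [-0.275 -0.382]
15 26.25 [-0.313 -0.427]
15 27.5 [-0.353 -0.47 ]
15 28.75 [-0.394 -0.513]
15 30.0 [-0.436 -0.554]
30 31.25 [-0.043 -0.041]
30 32.5 [-0.086 -0.08 ]
30 33.75 [-0.13  -0.119]
30 35.0 [-0.176 -0.157]
30 36.25 [-0.222 -0.194]
30 37.5 [-0.268 -0.23 ]
30 38.75 [-0.316 -0.265]
30 40.0 [-0.364 -0.298]
```

>>> carry_out:
  moves:
    - [0,0,0.05,0,-0.35]
    - [0,0,0.1,0,-0.35]
    - [0,0,0.1,0,-0.35]
    - [-0.03,0,0.1,0,-0.35]
    - [-0.06,0,0.1,0,-0.35]
    - [-0.06,0,0.1,0,-0.35]

```text
clock: 23.25
eef_pos: [0.6702, 0.0319, 0.1993]
tool_rot: [0.996, -0.086, 0.003, 0.0]
ft_force: [6.3, -0.8, -0.2]
grip_width: 0.0278
```

>>> carry_out:
  moves:
    - [-0.02,0,-0.055,0,-0.35]
    - [-0.035,0,-0.115,0,-0.35]
    - [-0.055,0,-0.17,0,-0.35]
    - [-0.075,0,-0.225,0,-0.35]
    - [-0.095,0,-0.28,0,-0.35]
    - [-0.12,0,-0.335,0,-0.35]
    - [-0.14,0,-0.385,0,-0.35]
    - [-0.165,0,-0.44,0,-0.35]
    - [-0.165,0,-0.44,0,-0.35]

```text
clock: 24.15
eef_pos: [0.6537, 0.0349, 0.2442]
tool_rot: [0.996, -0.086, 0.003, -0.0]
ft_force: [7.0, -1.4, -1.5]
grip_width: 0.0284
```

```bash
python3 -c "
from h import *
go([.6775,.03,.195],-10)
im=imaging.camera('side')[:,:,::-1]
cv2.imwrite('pics/side12.png',cv2.resize(im[120:270,170:360],None,fx=4,fy=4,interpolation=cv2.INTER_CUBIC))
"
```

```text
t 24.15 pos [0.6537 0.0349 0.2442] yaw -9.8 need [0.239 0.008 0.493] roll 0.0017661298659419344 F [ 7.  -1.4 -1.5] w 0.0284 q [ 0.05  0.56  0.45  1.46 -0.    1.8 ]
```

View pics/side12.png

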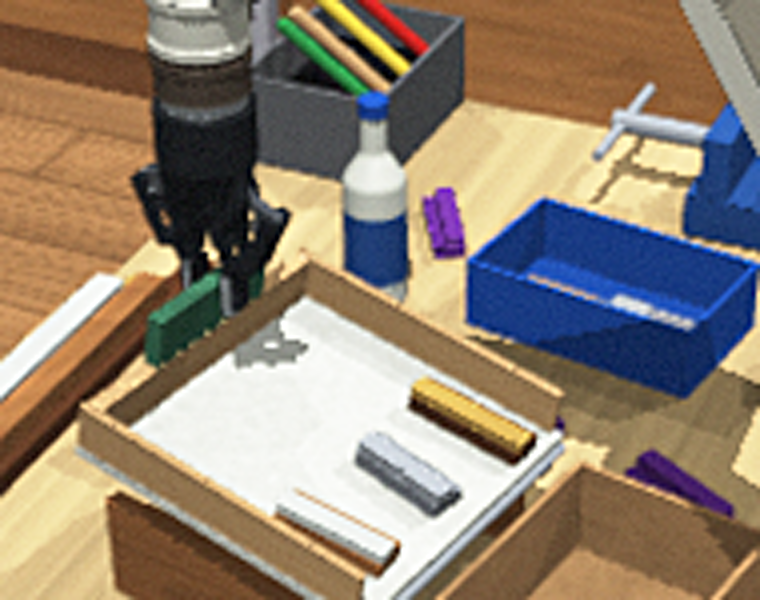

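The caged board tilts cleanly, to about 10° with 7 N. Continuing.

>>> carry_out:
  moves:
    - [-0.025,0,-0.055,0,-0.35]
    - [-0.055,0,-0.105,0,-0.35]
    - [-0.08,0,-0.155,0,-0.35]
    - [-0.11,0,-0.21,0,-0.35]
    - [-0.145,0,-0.26,0,-0.35]
    - [-0.175,0,-0.31,0,-0.35]
    - [-0.205,0,-0.355,0,-0.35]
    - [-0.24,0,-0.405,0,-0.35]
    - [-0.275,0,-0.45,0,-0.35]
    - [-0.31,0,-0.5,0,-0.35]
    - [-0.35,0,-0.545,0,-0.35]
    - [-0.385,0,-0.59,0,-0.35]
    - [-0.385,0,-0.59,0,-0.35]

```text
clock: 25.5
eef_pos: [0.6156, 0.0416, 0.3035]
tool_rot: [0.996, -0.086, 0.004, -0.0]
ft_force: [6.9, -0.6, 1.2]
grip_width: 0.0277
```

```bash
python3 -c "
from h import *
go([.6775,.03,.195],-10)
im=imaging.camera('side')[:,:,::-1]
cv2.imwrite('pics/side13.png',cv2.resize(im[120:270,170:360],None,fx=4,fy=4,interpolation=cv2.INTER_CUBIC))
"
```

```text
t 25.5 pos [0.6156 0.0416 0.3035] yaw -9.8 need [0.622 0.01  1.089] roll 0.0018638215824128995 F [ 6.9 -0.6  1.2] w 0.0277 q [ 0.07  0.47  0.45  1.55 -0.    1.81]
```

View pics/side13.png

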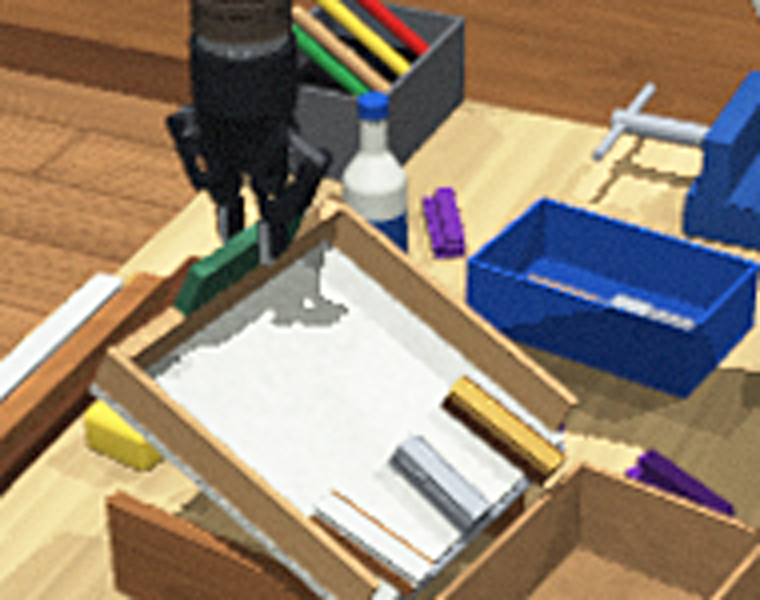

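The tray is at about 25° and the offcuts are sliding towards the bin. On to 40°.

>>> carry_out:
  moves:
    - [-0.04,0,-0.045,0,-0.35]
    - [-0.08,0,-0.09,0,-0.35]
    - [-0.12,0,-0.13,0,-0.35]
    - [-0.16,0,-0.17,0,-0.35]
    - [-0.205,0,-0.21,0,-0.35]
    - [-0.245,0,-0.25,0,-0.35]
    - [-0.29,0,-0.29,0,-0.35]
    - [-0.335,0,-0.33,0,-0.35]
    - [-0.38,0,-0.365,0,-0.35]
    - [-0.43,0,-0.4,0,-0.35]
    - [-0.475,0,-0.435,0,-0.35]
    - [-0.515,0,-0.465,0,-0.35]
    - [-0.515,0,-0.465,0,-0.35]
    - [-0.515,0,-0.465,0,-0.35]

```text
clock: 26.95
eef_pos: [0.565, 0.0506, 0.3497]
tool_rot: [0.996, -0.086, 0.004, -0.0]
ft_force: [7.0, -0.5, 5.1]
grip_width: 0.0275
```

```bash
python3 -c "
from h import *
go([.6775,.03,.195],-10)
im=imaging.camera('side')[:,:,::-1]
cv2.imwrite('pics/side14.png',cv2.resize(im[120:270,170:360],None,fx=4,fy=4,interpolation=cv2.INTER_CUBIC))
cr=lambda p:(round((p[0]-170)*4),round((p[1]-120)*4))
for t in (34,37,40,43): print(t,'RR wall',np.add((13,17),cr(proj('side',trayp(.262,-.135,.048,t)))),'LR wall',np.add((4,2),cr(proj('side',trayp(.262,.135,.048,t)))))
"
```

```text
t 26.95 pos [0.565  0.0506 0.3497] yaw -9.8 need [1.133 0.014 1.555] roll 0.0019715150886083976 F [ 7.  -0.5  5.1] w 0.0275 q [ 0.09  0.36  0.41  1.61 -0.    1.83]
34 RR wall [370 179] LR wall [134 322]
37 RR wall [380 172] LR wall [144 315]
40 RR wall [391 165] LR wall [155 308]
43 RR wall [403 158] LR wall [167 302]
```

View pics/side14.png

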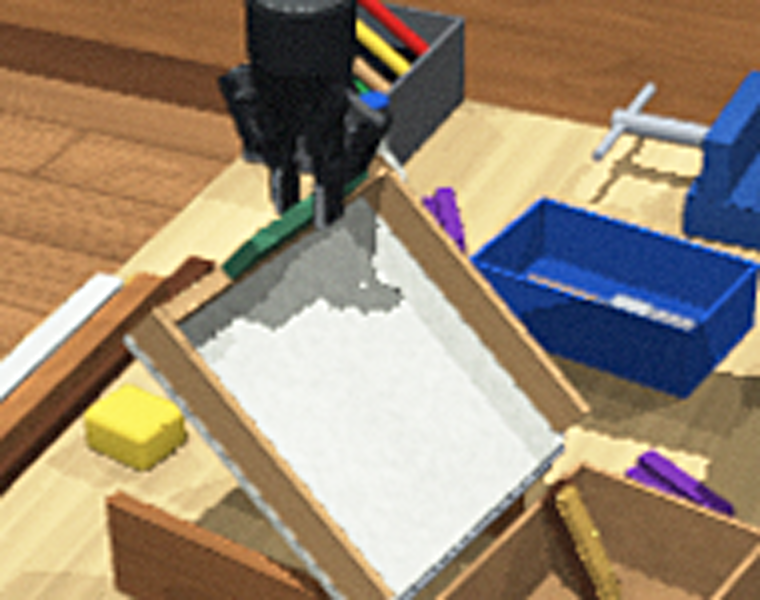

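The tray is at about 39° (wall corner at crop (387,168)) and empty. I'll hold 1.8 s and look into the bin.

>>> carry_out:
  moves:
    - [-0.01,0,-0.005,0,-0.35]
    - [-0.01,0,-0.005,0,-0.35]
    - [-0.01,0,-0.005,0,-0.35]
    - [-0.01,0,-0.005,0,-0.35]
    - [-0.01,0,-0.005,0,-0.35]
    - [-0.01,0,-0.005,0,-0.35]
    - [-0.01,0,-0.005,0,-0.35]
    - [-0.01,0,-0.005,0,-0.35]
    - [-0.01,0,-0.005,0,-0.35]
    - [-0.01,0,-0.005,0,-0.35]
    - [-0.01,0,-0.005,0,-0.35]
    - [-0.01,0,-0.005,0,-0.35]
    - [-0.01,0,-0.005,0,-0.35]
    - [-0.01,0,-0.005,0,-0.35]
    - [-0.01,0,-0.005,0,-0.35]
    - [-0.01,0,-0.005,0,-0.35]
    - [-0.01,0,-0.005,0,-0.35]
    - [-0.01,0,-0.005,0,-0.35]

```text
clock: 28.8
eef_pos: [0.5643, 0.0507, 0.3502]
tool_rot: [0.996, -0.086, 0.004, -0.0]
ft_force: [7.3, -0.2, 5.4]
grip_width: 0.0278
```

```bash
python3 -c "
from h import *
go([.6775,.03,.195],-10)
a=cv2.resize(imaging.camera('side')[150:350,170:370,::-1],None,fx=2,fy=2,interpolation=cv2.INTER_CUBIC)
b=cv2.resize(imaging.camera('top')[140:340,160:360,::-1],None,fx=2,fy=2,interpolation=cv2.INTER_CUBIC)
cv2.imwrite('pics/both15.png',np.hstack([a,b]))
"
```

```text
t 28.8 pos [0.5643 0.0507 0.3502] yaw -9.8 need [1.139 0.013 1.56 ] roll 0.0018670497967118787 F [ 7.3 -0.2  5.4] w 0.0278 q [ 0.09  0.36  0.41  1.61 -0.    1.83]
```

View pics/both15.png

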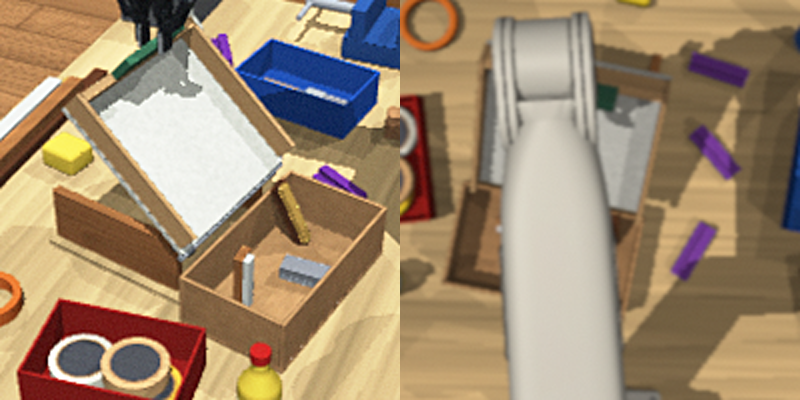

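All three offcuts are in the bin (gilt (292,213), white-strip (245,275), grey (300,268) in the side half) and the tray has been held over 1.8 s. Lowering gently.

>>> carry_out:
  moves:
    - [0.045,0,0.035,0,-0.35]
    - [0.095,0,0.07,0,-0.35]
    - [0.145,0,0.105,0,-0.35]
    - [0.19,0,0.14,0,-0.35]
    - [0.235,0,0.18,0,-0.35]
    - [0.28,0,0.22,0,-0.35]
    - [0.32,0,0.26,0,-0.35]
    - [0.365,0,0.3,0,-0.35]
    - [0.405,0,0.34,0,-0.35]
    - [0.445,0,0.38,0,-0.35]
    - [0.485,0,0.425,0,-0.35]
    - [0.525,0,0.47,0,-0.35]

```text
clock: 30.1
eef_pos: [0.6164, 0.0415, 0.3024]
tool_rot: [0.996, -0.086, 0.004, -0.0]
ft_force: [7.3, -1.4, 3.8]
grip_width: 0.0275
```

>>> carry_out:
  moves:
    - [0.035,0,0.045,0,-0.35]
    - [0.075,0,0.09,0,-0.35]
    - [0.11,0,0.14,0,-0.35]
    - [0.145,0,0.185,0,-0.35]
    - [0.18,0,0.235,0,-0.35]
    - [0.21,0,0.28,0,-0.35]
    - [0.24,0,0.33,0,-0.35]
    - [0.275,0,0.38,0,-0.35]
    - [0.305,0,0.435,0,-0.35]
    - [0.33,0,0.485,0,-0.35]
    - [0.36,0,0.535,0,-0.35]
    - [0.385,0,0.59,0,-0.35]

```text
clock: 31.3
eef_pos: [0.6544, 0.0348, 0.2427]
tool_rot: [0.996, -0.086, 0.003, -0.0]
ft_force: [7.8, -1.4, 0.4]
grip_width: 0.0277
```

>>> carry_out:
  moves:
    - [0.015,0,0.03,0,-0.35]
    - [0.025,0,0.055,0,-0.35]
    - [0.04,0,0.08,0,-0.35]
    - [0.05,0,0.105,0,-0.35]
    - [0.06,0,0.135,0,-0.35]
    - [0.07,0,0.16,0,-0.35]
    - [0.08,0,0.19,0,-0.35]
    - [0.09,0,0.215,0,-0.35]
    - [0.1,0,0.245,0,-0.35]
    - [0.11,0,0.27,0,-0.35]
    - [0.12,0,0.3,0,-0.35]
    - [0.13,0,0.325,0,-0.35]
    - [0.14,0,0.355,0,-0.35]
    - [0.15,0,0.385,0,-0.35]
    - [0.16,0,0.41,0,-0.35]
    - [0.165,0,0.44,0,-0.35]
    - [0.18,0,0.44,0,-0.35]
    - [0.19,0,0.44,0,-0.35]
    - [0.2,0,0.44,0,-0.35]
    - [0.2,0,0.44,0,-0.35]

```text
clock: 33.3
eef_pos: [0.671, 0.0318, 0.1979]
tool_rot: [0.996, -0.086, -0.001, 0.0]
ft_force: [1.8, -0.0, 0.2]
grip_width: 0.0279
```

```bash
python3 -c "
from h import *
go([.6775,.03,.195],-10)
im=imaging.camera('side')[:,:,::-1]
cv2.imwrite('pics/side16.png',cv2.resize(im[120:270,170:360],None,fx=4,fy=4,interpolation=cv2.INTER_CUBIC))
"
```

```text
t 33.3 pos [0.671  0.0318 0.1979] yaw -9.8 need [0.067 0.006 0.029] roll 0.001961637966771137 F [ 1.8 -0.   0.2] w 0.0279 q [0.05 0.62 0.43 1.39 0.   1.79]
```

View pics/side16.png

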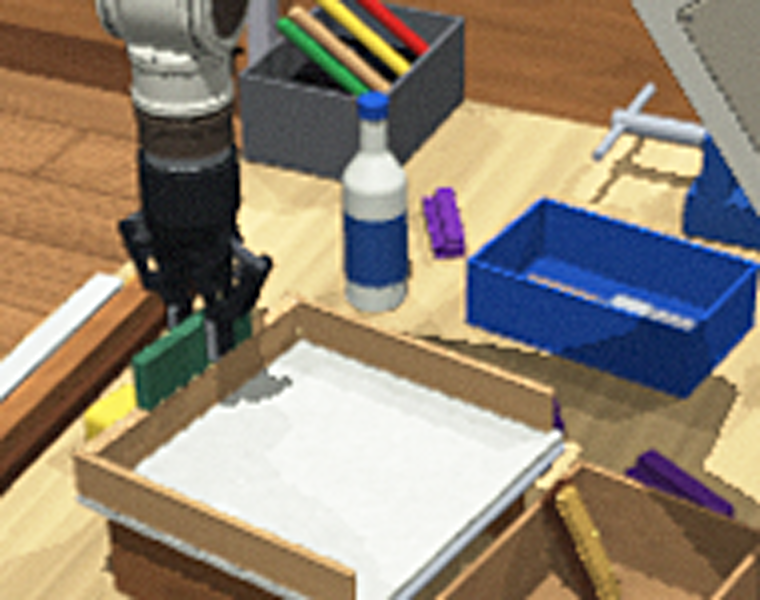

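The tray is level. I'll centre, open slightly, lift straight off and back away.

>>> carry_out:
  moves:
    - [0.03,0,0,0,-0.2]
    - [0.06,0,0,0,-0.1]
    - [0.06,0,0,0,0]
    - [0.06,0,0,0,0]
    - [0.06,0,-0.1,0,0]
    - [0.06,0,-0.3,0,0]
    - [0.06,0,-0.6,0,0]
    - [0.06,0,-1,0,0]

```text
clock: 34.15
eef_pos: [0.6763, 0.0307, 0.2982]
tool_rot: [0.996, -0.086, -0.002, 0.0]
ft_force: [1.2, 0.7, 0.5]
grip_width: 0.0425
```

>>> carry_out:
  moves:
    - [-0.3,0.3,0,0,0]
    - [-0.6,0.6,0,0,0]
    - [-0.9,0.9,0,0,0]
    - [-1,1,0,0,0]

```text
clock: 34.55
eef_pos: [0.5585, -0.0526, 0.2998]
tool_rot: [0.996, -0.087, -0.0, 0.0]
ft_force: [-0.2, 0.2, -0.3]
grip_width: 0.043
```

>>> carry_out:
  moves:
    - [-0.2,0.3,0,0,0]
    - [-0.4,0.6,0,0,0]
    - [-0.4,0.9,0,0,0]
    - [-0.4,1,0,0,0]
    - [-0.4,1,0,0,0]

```text
clock: 35.05
eef_pos: [0.5052, -0.1436, 0.2992]
tool_rot: [0.996, -0.087, 0.001, 0.0]
ft_force: [0.7, 0.3, -0.1]
grip_width: 0.0424
```

```bash
python3 -c "
from h import *
go([.6775,.03,.195],-10)
cv2.imwrite('pics/side17.png',imaging.camera('side')[:,:,::-1])
cv2.imwrite('pics/top17.png',imaging.camera('top')[:,:,::-1])
"
```

```text
t 35.05 pos [ 0.5052 -0.1436  0.2992] yaw -10.0 need [ 1.395 -2.008  1.044] roll 0.0003147749234980463 F [ 0.7  0.3 -0.1] w 0.0424 q [-0.28  0.28  0.16  1.46  0.    1.47]
```

View pics/side17.png

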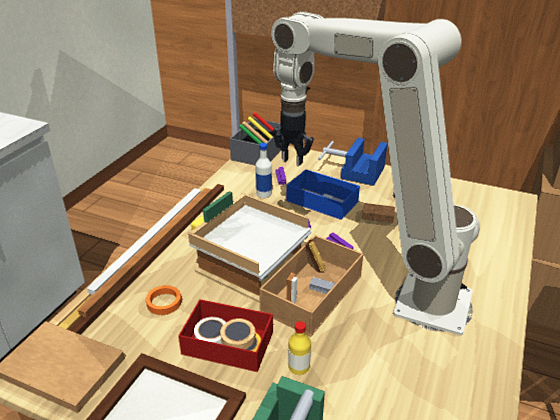

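View pics/top17.png

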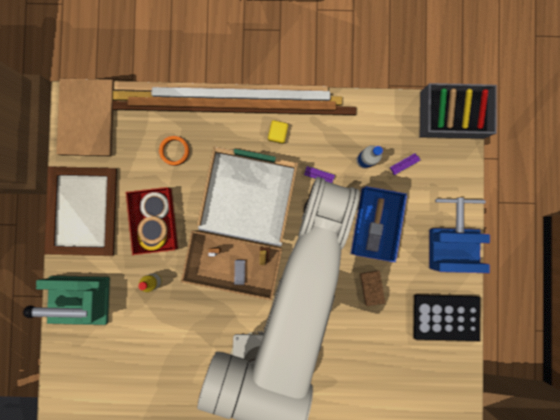

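The tray is level and empty, with its outline where it was (top (248,197)). All three offcuts are inside the bin at (215,252), (240,270), (263,256), and the brush is in the tub at (376,223). The loose things are at their first pixel positions and the arm touches nothing. Handing in.

```bash
python3 -c "
from h import *
print(order.job_done())"
```

```text
the job is handed in; nothing more can be done
None
```

The job is handed in at about 35 s of the 67 s allowed. The brush lies flat in the blue tub, all three offcuts are in the cardboard bin, and the tray is level, empty and released.

- **Tilt:** by the wall corners in the side view the tray reached about 39° and was held there more than 1.8 s with no offcut left on it. It never came near 50°.
- **Failed first attempt:** I first pinched the board firmly. By about 20° the pads had crept up almost to the board's top edge, so I lowered the tray to level before any offcut slid out. I then held the board between slightly open fingers (about 28 mm), and that lift and lowering went cleanly at about 9 N or less.
- **Last checks:** the final pictures show the loose things where they started and the gripper clear of everything. Two offcuts, the gilt and the white-strip one, lean on the bin's inside wall instead of lying flat. The highest wrist force I read after any move was about 20 N, during the abandoned pinch.

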